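# Trip the two-plunger pipe feed

## Task

On the pipe feed rack, press the two round steel plungers down together, one fingertip on each, and keep both held fully down until all three pipe lengths have rolled past the stop pins and lie still against the low end of the rack. Then let both plungers come back up and move clear. Do not touch or lift the pipes with the hand, never press one plunger down by itself, and leave the loose things around the rack where they are.

Things in the scene. Friction and masses are not known exactly. Their poses are not given: they have to be found in the camera images.
- rack: fixed grey and aluminium pipe feed rack. Origin on the bench (z = 0) midway between the two plungers; x from the plungers across the rack (away from the robot), y along the rack the way the pipes roll, z up. Plunger housing: grey block on the robot's side, x -34 to 46 mm, y -65 to 65 mm, 72 mm tall. Behind it the rolling bed, x 46 to 204 mm, y -122 to 137 mm
- pins (a point): middle of the row of four 8 mm stop pins across the bed, at bed level (rack x 125, y 0, z 55 mm). They stand 12 mm proud of the bed; each plunger carries two, and those of one plunger alone still hold the pipes. The bed slopes down 6 degrees towards rack +y; side rims stand 14 mm above it, end stops reach 95 mm (high end) and 75 mm (low end) above the bench
- cap_left (a point): flat round steel cap of the left plunger (seen from the robot), 26 mm diameter, 10 mm thick. This point is the centre of its top face, 105 mm above the bench when up, at (+32 mm in y, 0 in x) of the rack frame; it moves down with the plunger. z up, x and y as the rack's
- cap_right (a point): flat round steel cap of the right plunger (seen from the robot), 26 mm diameter, 10 mm thick. This point is the centre of its top face, 105 mm above the bench when up, at (-32 mm in y, 0 in x) of the rack frame; it moves down with the plunger. z up, x and y as the rack's
- plunger_left (a joint): how far the left plunger is pressed straight down, m: 0 up, 0.018 at its stop. Sprung: about 1.4 N starts it, about 5 N holds it fully down; it springs back when let go. Its pins are low enough to let the pipes pass from about 0.011 to 0.012
- plunger_right (a joint): the same for the right plunger; the two are independent, 64 mm apart centre to centre
- pipe1: steel pipe length 1, 34 mm diameter, 140 mm long, 0.27 kg, loose, lying across the bed; origin on its axis at mid-length, x along the axis (y and z turn as it rolls). It waits at about y = -19 mm of the rack frame, upstream of the pins; at the low end the three lie at about y = 40, 74 and 108 mm. Rolls down by itself, in about 1 s, when both plungers are down
- pipe2: steel pipe length 2, 34 mm diameter, 140 mm long, 0.27 kg, loose, lying across the bed; origin on its axis at mid-length, x along the axis (y and z turn as it rolls). It waits at about y = -53 mm of the rack frame, upstream of the pins; at the low end the three lie at about y = 40, 74 and 108 mm. Rolls down by itself, in about 1 s, when both plungers are down
- pipe3: steel pipe length 3, 34 mm diameter, 140 mm long, 0.27 kg, loose, lying across the bed; origin on its axis at mid-length, x along the axis (y and z turn as it rolls). It waits at about y = -87 mm of the rack frame, upstream of the pins; at the low end the three lie at about y = 40, 74 and 108 mm. Rolls down by itself, in about 1 s, when both plungers are down
- stub: standing steel pipe stub, 34 mm diameter, 60 mm tall, loose, beside the plunger housing; not part of the job. Origin at its underside
- flange: flat steel ring, 68 mm outside, 12 mm thick, loose, in front of the rack; not part of the job. Origin at its underside
- elbow: small steel pipe bend, 34 mm thick, 65 mm across, lying, loose, beside the plunger housing; not part of the job. Origin at its underside
Not all that is in view belongs to the job. Leave any red or yellow look-alike of the pipe3 alone. What is shaped like the pipe1 but pink is not meant.

How it is judged:
By the outcome, as a careful person would: the job done as asked, in the order asked, and still so for the second after the job is handed in, with the robot touching nothing.
It also fails if it takes over 32 s, if anything falls off the work surface, if the arm or the gripper's body presses on something with over 40 N, if the wrist force passes 120 N, or if a joint passes its speed limit or range.

## Robot

A 6-joint arm with a two-finger parallel gripper is mounted at the origin on the work surface. World frame = base frame: x ahead of the robot, y to its left, z up, the work surface at z = 0. Lengths are in m, angles in rad, forces in N, time in s.
With the tool pointing down it reaches from about 0.35 to 0.85 m from the base axis. Payload 8.1 kg.
Tool frame: the origin (TCP) lies between the finger pads; the fingertips stand 14 mm ahead of it and the grasp point (between the pads) lies 5 mm behind it; z points along the fingers, y is the direction in which the jaws open and shut (so a half turn about z gives the same grasp; the last joint's range is limited). The gripper opens to 93 mm and grips with 3 to 60 N. Pads are 15 mm wide; open, the fingers measure 128 mm over their backs; the gripper's body (75 mm by 188 mm) begins 65 mm behind the grasp point.
Start: joints at [-1.228, 0.13, 1.488, -0, 1.523, -0.085], TCP at [0.249, -0.546, 0.233] pointing down, gripper open.
Joint ranges: [-2.96, 2.96], [-0.89, 2.26], [0.02, 2.5], [-1.34, 4.48], [0, 2.73], [-2.66, 2.66]. Speed limits (rad/s): [2.39, 2.39, 2.79, 3.14, 3.14, 3.14].

## Interface

Orientations are given as a rotation vector (axis times angle).
In Python, from plant import robot gives the robot as it stands.
- The arm moves only by the tool step_arm, never from a script. Its argument "targets" is a list of rows, each an object of numbers: "tx", "ty", "tz": the shift along the tool's x, y, z in mm; "ax", "ay", "az": the turn, a rotation vector about the tool's x, y, z in rad; "grip": the closure in counts, from 0 (fully open) to 255 (shut). In form: [{"tx": .., "ty": .., "tz": .., "ax": .., "ay": .., "az": .., "grip": ..}, ...]. A call has 1 to 20 rows; each row shifts and turns the commanded pose from where the row before left it, along the tool's axes as they then stand; what a row does not reach is not made up. A row lasts 1/10 s, in which the tool goes at most 50 mm and 8.59 degrees, less where a joint would pass 70% of its speed; a pose out of reach is approached as far as the arm can. A call with a gripper value outside its range is refused whole. The fingers move at their own pace and stop on an object; "squeeze" is the grip in N (left out, the last holds). Time passes only in rows, so rows that do not move let the fingers close. It gives the time, the measured TCP pose, the force and the opening at its end, in the units of the state.
- robot.read_state(): the state, without advancing time (a new reading comes with each control period).
- robot.read_camera(name): name is "scene" or "side" or "wrist"; returns a dict with "frame" (420x560x3 uint8, blue, green, red), "fx", "fy", "cx", "cy" (pixels), "R" (3x3) and "t" (3): a world point X has camera coordinates R X + t. Camera axes: x right, y down, z forward; pixel columns grow to the right and rows downward; lengths in m; the calibration is good to about 2 mm. The wrist camera is an equidistant fisheye: a pixel r from the principal point sees the ray r / f radians off the axis. A picture is of the moment at which its call begins. There is no depth.
- robot.close_job(): hands the job in, once; it reports no verdict.
The state is a dict: "t": time; "q": joint angles; "dq": joint speeds; "joint_torque": joint torques, N m; "tool_pos": TCP position; "orientation": TCP orientation; "force": force on the tool from outside, world axes, zero at the start; "wrist_torque": the same for the moment, N m; "opening": finger opening in m.
Only numpy, scipy, OpenCV 4.12 (cv2) and the standard library are available. Lean on these libraries where they do the work, as an engineer would, in place of code of your own. Each camera call takes 0.05 s, during which the arm holds its last target.

## Working session

There is one attempt and no reset: what is moved stays moved. The work goes in short steps, Python scripts to look and compute and a tool call to move; the robot and the scene stay as the last step left them, time stands still between calls to the robot, and variables do not carry over. Pictures are saved under pics/ and viewed, and the job is handed in when it is done.

Besides the shell and the picture viewer there is one more tool, called after "Request:" by a JSON object that holds its "api" and its "payload", one argument or row to a line. step_arm: Moves the arm, as the interface text tells. Its arguments: {"type":"object","properties":{"targets":{"type":"array"},"squeeze":{"type":"number"}},"required":["targets"]}

```bash
mkdir -p pics
python3 - <<'E'
from plant import robot
import cv2,numpy as np,pickle
d={}
for n in("scene","side","wrist"):
    c=robot.read_camera(n);d[n]=c;cv2.imwrite(f"pics/{n}0.png",c["frame"])
    print(n,c["fx"],c["fy"],c["cx"],c["cy"],np.round(c["R"],3).tolist(),np.round(c["t"],3))
pickle.dump(d,open("d0.pkl","wb"))
s=robot.read_state();print(s)
E
```

```text
scene 506.05269735236715 506.05269735236715 268.351100403884 204.15525835076164 [[0.228, 0.974, -0.002], [0.704, -0.167, -0.69], [-0.672, 0.156, -0.724]] [-0.093 -0.323  1.486]
side 405.2851162935199 405.2851162935199 285.6896991719806 213.81852643362674 [[-0.951, -0.308, 0.016], [-0.248, 0.731, -0.636], [0.184, -0.609, -0.771]] [0.496 0.206 0.836]
wrist 325.19226210127806 325.19226210127806 276.097493205099 219.20547147032596 [[0.415, -0.91, -0.001], [-0.876, -0.399, 0.27], [-0.246, -0.111, -0.963]] [-0.6   -0.032  0.392]
{'t': 0.15, 'q': array([-1.22841652e+00,  1.30984430e-01,  1.48902672e+00, -1.77998377e-05,
        1.52303583e+00, -8.53834308e-02]), 'dq': array([-0.00089329, -0.001289  , -0.00407125,  0.00048928, -0.00093248,
        0.00144313]), 'joint_torque': array([ 8.08752702e-05, -5.60476398e+01, -4.92334914e+01,  7.67640816e-02,
        3.04611353e-02, -8.61520289e-05]), 'tool_pos': array([ 0.24878013, -0.54551911,  0.2318317 ]), 'orientation': array([-3.06860199e+00, -6.66513359e-01,  3.20289523e-04]), 'force': array([-0.68977211, -0.36353222, -1.10146758]), 'wrist_torque': array([0.02918476, 0.02845442, 0.01474189]), 'opening': 0.09276531813493562}
```

View pics/scene0.png

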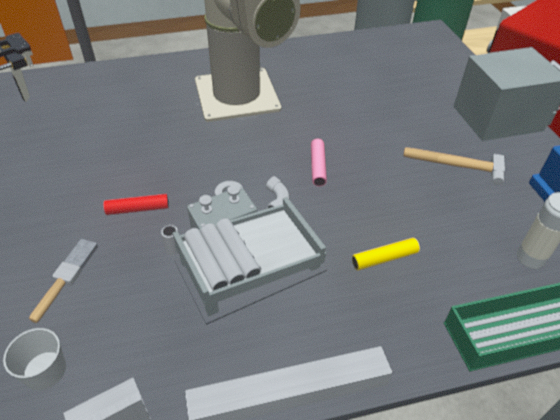

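View pics/side0.png

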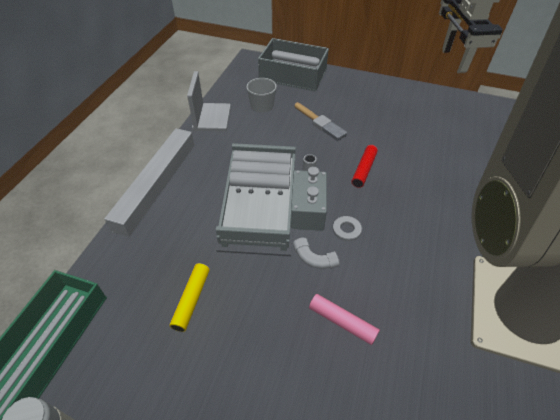

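View pics/wrist0.png

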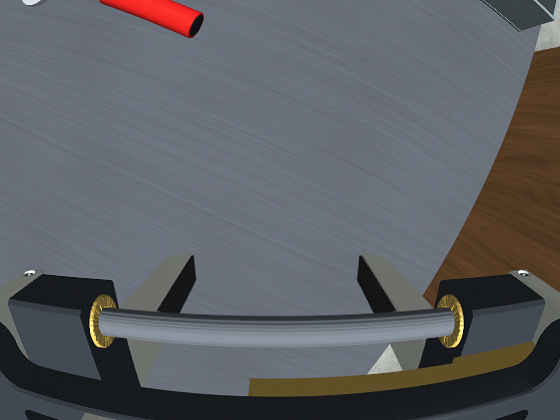

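The rack is the only one with two capped plungers: scene (206,202) and (234,190), side (313,174) and (312,194). Three grey pipes lie on it. The red, yellow and pink look-alikes and the grey pipe in the dark box (side 295,55) are not meant. I'll check this in enlarged crops.

Run:
```python
import cv2,pickle,numpy as np
d=pickle.load(open("d0.pkl","rb"))
a=cv2.resize(d["scene"]["frame"][170:260,160:290],None,fx=6,fy=6,interpolation=cv2.INTER_CUBIC)
b=cv2.resize(d["side"]["frame"][145:245,280:380],None,fx=6,fy=6,interpolation=cv2.INTER_CUBIC)
cv2.imwrite("pics/ca.png",a);cv2.imwrite("pics/cb.png",b)
```

```text
(no output)
```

View pics/ca.png

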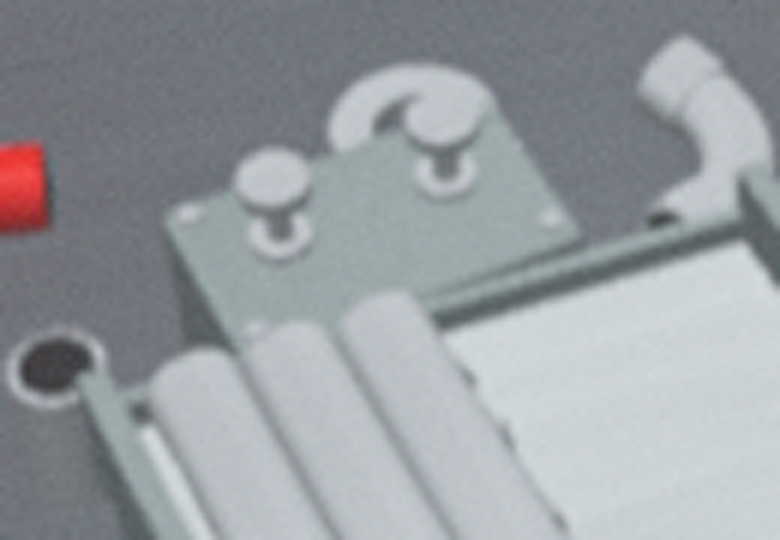

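View pics/cb.png

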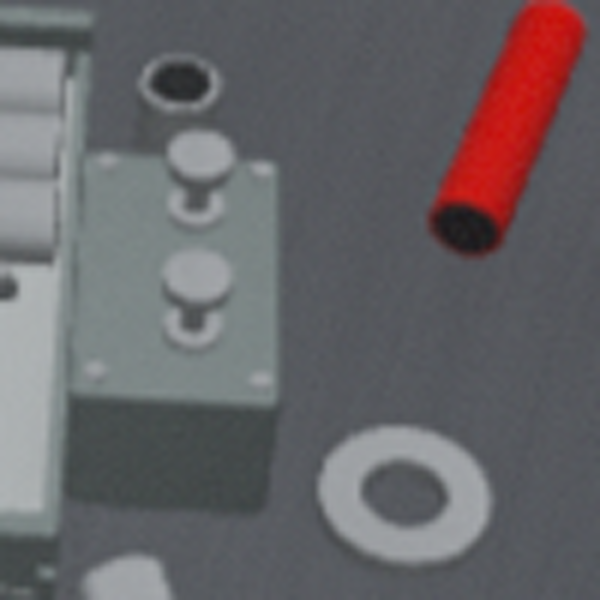

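```bash
cat > h.py <<'E'
import numpy as np
def ray(c,u,v):
    R=np.array(c["R"]);t=np.array(c["t"])
    d=R.T@np.array([(u-c["cx"])/c["fx"],(v-c["cy"])/c["fy"],1]);return -R.T@t,d/np.linalg.norm(d)
def plane(c,u,v,z):
    o,d=ray(c,u,v);return o+d*(z-o[2])/d[2]
def tri(rs):
    A=0;b=0
    for o,d in rs:
        P=np.eye(3)-np.outer(d,d);A=A+P;b=b+P@o
    return np.linalg.solve(A,b)
E
python3 - <<'E'
import pickle,numpy as np
from h import *
from scipy.spatial.transform import Rotation as Ro
from plant import robot
d=pickle.load(open("d0.pkl","rb"))
S,D=d["scene"],d["side"]
px={"R":((272,176),(202,152)),"L":((443,112),(197,272))}
P={}
for k,(a,b) in px.items():
    a=((a[0]+.5)/6-.5+160,(a[1]+.5)/6-.5+170);b=((b[0]+.5)/6-.5+280,(b[1]+.5)/6-.5+145)
    p1=plane(S,*a,.105);p2=plane(D,*b,.105);print(k,p1,p2,tri([ray(S,*a),ray(D,*b)]))
    P[k]=(p1+p2)/2
v=P["L"]-P["R"];print(np.linalg.norm(v),np.degrees(np.arctan2(v[1],v[0])),(P["L"]+P["R"])/2)
# housing top corners screws
s=robot.read_state();print(Ro.from_rotvec(s["orientation"]).as_matrix().round(4))
E
```

```text
R [ 0.50876515 -0.15822999  0.105     ] [ 0.5070579  -0.15888005  0.105     ] [ 0.50748362 -0.158623    0.10445877]
L [ 0.49144933 -0.0953259   0.105     ] [ 0.49182877 -0.09694706  0.105     ] [ 0.49187141 -0.09568906  0.10586341]
0.06450478800772888 104.61174404170951 [ 0.49977529 -0.12734575  0.105     ]
[[ 9.099e-01  4.148e-01 -5.000e-04]
 [ 4.148e-01 -9.099e-01  1.400e-03]
 [ 1.000e-04 -1.500e-03 -1.000e+00]]
```

The crops confirm it: two round caps on the grey housing, with the stub at scene crop (55,365) and the flange and elbow clear of the housing. From the two views, the caps' midpoint is (0.4998, -0.1273) and the rack y axis points 104.6° in world. The spacing comes out at 64.5 mm against a nominal 64. Next: turn the tool by +0.172 rad and move above the caps.

Request:
{"api": "step_arm", "payload": {
  "targets": [
    {"az": 0.086,"grip": 127},
    {"az": 0.086,"grip": 127},
    {"tx": 29,"ty": -28.5,"tz": 5},
    {"tx": 29,"ty": -28.5,"tz": 5},
    {"tx": 29,"ty": -28.5,"tz": 5},
    {"tx": 29,"ty": -28.5,"tz": 5},
    {"tx": 29,"ty": -28.5,"tz": 5},
    {"tx": 29,"ty": -28.5,"tz": 5},
    {"tx": 29,"ty": -28.5,"tz": 5},
    {"tx": 29,"ty": -28.5,"tz": 5},
    {"tx": 29,"ty": -28.5,"tz": 5},
    {"tx": 29,"ty": -28.5,"tz": 5},
    {"tx": 29,"ty": -28.5,"tz": 5},
    {"tx": 29,"ty": -28.5,"tz": 5},
    {"tx": 0},
    {"tx": 0},
    {"tx": 0}
  ]
}}

```text
schema error: expected keys tx, ty, tz, ax, ay, az, grip
```

```bash
cat > st.py <<'E'
from plant import robot
import cv2,numpy as np,sys
from scipy.spatial.transform import Rotation as Ro
s=robot.read_state();M=Ro.from_rotvec(s["orientation"]).as_matrix()
print(s["t"],s["tool_pos"].round(4),s["opening"],s["force"].round(1),s["wrist_torque"].round(2));print(M.round(4))
e=np.array([.4998,-.1273,s["tool_pos"][2]])-s["tool_pos"];print("err tool mm",(M.T@e*1e3).round(1))
tag=sys.argv[1]
for n in sys.argv[2:]:
    c=robot.read_camera(n);f=c["frame"]
    cv2.imwrite(f"pics/{n}_{tag}.png",f)
    if n!="wrist":
        x,y=(150,130) if n=="scene" else (210,100)
        cv2.imwrite(f"pics/{n}_{tag}c.png",cv2.resize(f[y:y+150,x:x+180],None,fx=4,fy=4,interpolation=cv2.INTER_CUBIC)[:600])
E
python3 st.py 1 scene side wrist
```

```text
0.15 [ 0.2488 -0.5455  0.2318] 0.09276531813493562 [-0.7 -0.4 -1.1] [0.03 0.03 0.01]
[[ 9.099e-01  4.148e-01 -5.000e-04]
 [ 4.148e-01 -9.099e-01  1.400e-03]
 [ 1.000e-04 -1.500e-03 -1.000e+00]]
err tool mm [ 4.019e+02 -2.764e+02  4.000e-01]
```

Request:
{"api": "step_arm", "payload": {
  "targets": [
    {"tx": 0,"ty": 0,"tz": 0,"ax": 0,"ay": 0,"az": 0.086,"grip": 127},
    {"tx": 0,"ty": 0,"tz": 0,"ax": 0,"ay": 0,"az": 0.086,"grip": 127},
    {"tx": 29,"ty": -28.5,"tz": 5,"ax": 0,"ay": 0,"az": 0,"grip": 127},
    {"tx": 29,"ty": -28.5,"tz": 5,"ax": 0,"ay": 0,"az": 0,"grip": 127},
    {"tx": 29,"ty": -28.5,"tz": 5,"ax": 0,"ay": 0,"az": 0,"grip": 127},
    {"tx": 29,"ty": -28.5,"tz": 5,"ax": 0,"ay": 0,"az": 0,"grip": 127},
    {"tx": 29,"ty": -28.5,"tz": 5,"ax": 0,"ay": 0,"az": 0,"grip": 127},
    {"tx": 29,"ty": -28.5,"tz": 5,"ax": 0,"ay": 0,"az": 0,"grip": 127},
    {"tx": 29,"ty": -28.5,"tz": 5,"ax": 0,"ay": 0,"az": 0,"grip": 127},
    {"tx": 29,"ty": -28.5,"tz": 5,"ax": 0,"ay": 0,"az": 0,"grip": 127},
    {"tx": 29,"ty": -28.5,"tz": 5,"ax": 0,"ay": 0,"az": 0,"grip": 127},
    {"tx": 29,"ty": -28.5,"tz": 5,"ax": 0,"ay": 0,"az": 0,"grip": 127},
    {"tx": 29,"ty": -28.5,"tz": 5,"ax": 0,"ay": 0,"az": 0,"grip": 127},
    {"tx": 29,"ty": -28.5,"tz": 5,"ax": 0,"ay": 0,"az": 0,"grip": 127},
    {"tx": 0,"ty": 0,"tz": 0,"ax": 0,"ay": 0,"az": 0,"grip": 127},
    {"tx": 0,"ty": 0,"tz": 0,"ax": 0,"ay": 0,"az": 0,"grip": 127},
    {"tx": 0,"ty": 0,"tz": 0,"ax": 0,"ay": 0,"az": 0,"grip": 127}
  ]
}}

```text
t: 2.0
tool_pos: [0.4988, -0.1278, 0.1727]
orientation: [3.116, 0.4, -0.0]
force: [-0.3, -0.8, 0.4]
opening: 0.0471
```

```bash
python3 st.py 1 scene side wrist
```

```text
2.0 [ 0.4988 -0.1278  0.1727] 0.047134849891431754 [-0.3 -0.8  0.4] [-0.02  0.01  0.  ]
[[ 9.676e-01  2.526e-01 -2.000e-04]
 [ 2.526e-01 -9.676e-01 -5.000e-04]
 [-3.000e-04  4.000e-04 -1.000e+00]]
err tool mm [ 1.1 -0.2 -0. ]
```

View pics/wrist_1.png

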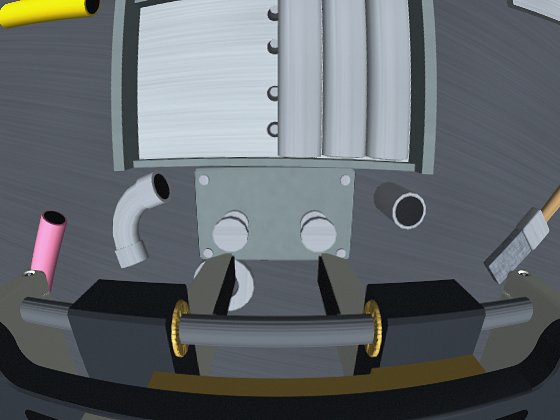

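View pics/scene_1c.png

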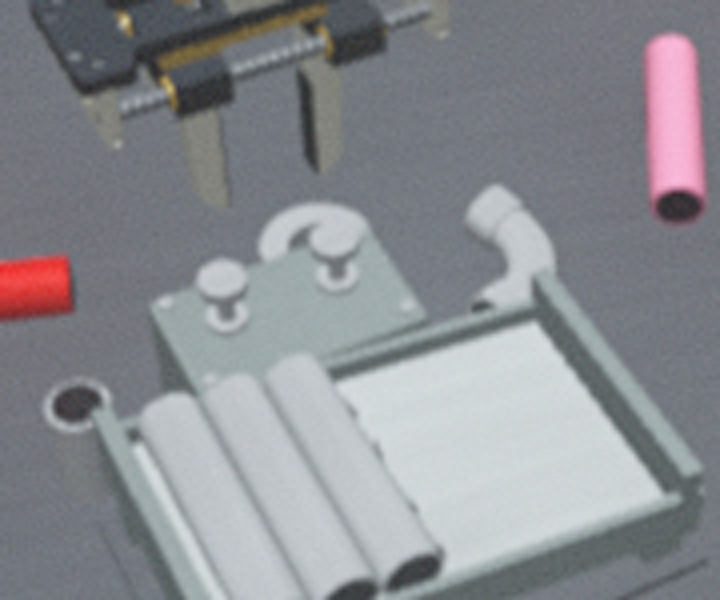

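View pics/side_1c.png

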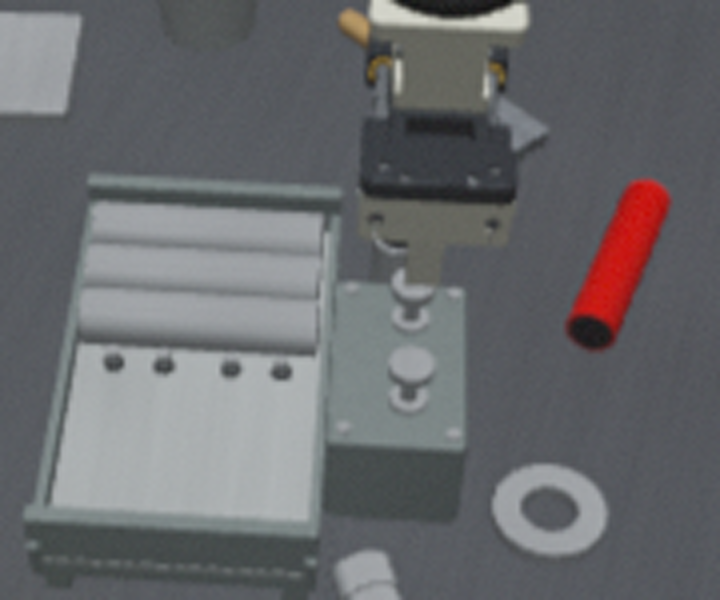

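The fingers are above the caps and the jaw axis is aligned with the caps. I'll check how thick the fingertips really are, by projecting predicted tip rectangles onto the scene crop.

Run:
```python
import pickle,cv2,numpy as np
from scipy.spatial.transform import Rotation as Ro
d=pickle.load(open("d0.pkl","rb"));c=d["scene"]
f=cv2.imread("pics/scene_1.png");x0,y0=190,130
a=cv2.resize(f[y0:y0+60,x0:x0+70],None,fx=10,fy=10,interpolation=cv2.INTER_CUBIC)
T=np.array([.4988,-.1278,.1727]);y=np.array([.2526,-.9676,0]);x=np.array([.9676,.2526,0])
def pr(X):
    X=np.array(c["R"])@X+c["t"];return np.array([c["fx"]*X[0]/X[2]+c["cx"],c["fy"]*X[1]/X[2]+c["cy"]])
for s in(1,-1):
  for t,col in((23.5,(0,0,255)),(31.5,(0,255,0)),(41,(255,0,0))):
    for w in(-7.5,7.5):
        p=pr(T+np.array([0,0,-.014])+s*t*y/1e3+w*x/1e3)
        cv2.circle(a,tuple(((p-[x0,y0]+.5)*10-.5).round().astype(int).tolist()),4,col,-1)
cv2.imwrite("pics/tips.png",a)
```

```text
(no output)
```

View pics/tips.png

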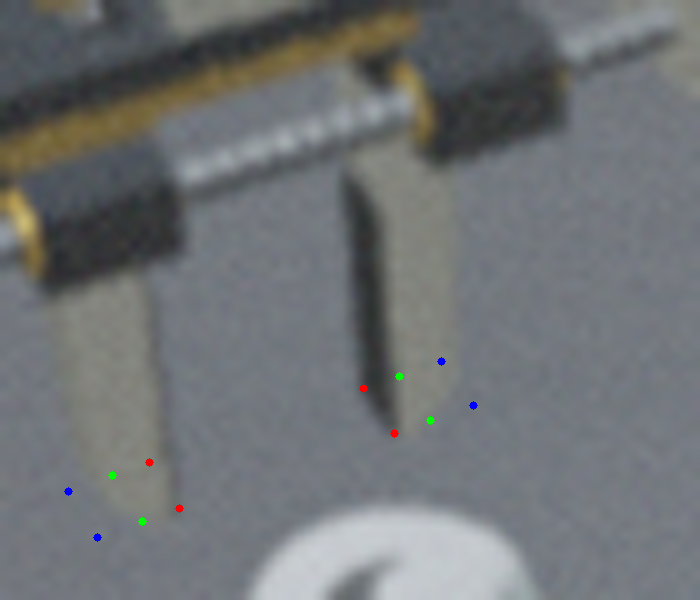

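The fingertips taper to about 8–10 mm at the end, so I'll open to about 56 mm to centre each tip on its cap. Then descend to about 10 mm above.

Request:
{"api": "step_arm", "payload": {
  "targets": [
    {"tx": 1,"ty": 0,"tz": 15,"ax": 0,"ay": 0,"az": 0,"grip": 102},
    {"tx": 0,"ty": 0,"tz": 15,"ax": 0,"ay": 0,"az": 0,"grip": 102},
    {"tx": 0,"ty": 0,"tz": 14,"ax": 0,"ay": 0,"az": 0,"grip": 102},
    {"tx": 0,"ty": 0,"tz": 0,"ax": 0,"ay": 0,"az": 0,"grip": 102},
    {"tx": 0,"ty": 0,"tz": 0,"ax": 0,"ay": 0,"az": 0,"grip": 102},
    {"tx": 0,"ty": 0,"tz": 0,"ax": 0,"ay": 0,"az": 0,"grip": 102}
  ]
}}

```text
t: 2.75
tool_pos: [0.5003, -0.1268, 0.129]
orientation: [3.116, 0.401, 0.001]
force: [-0.3, 0.7, 0.7]
opening: 0.0556
```

```bash
python3 st.py 2 scene side wrist
python3 - <<'E'
import cv2,numpy as np
a=cv2.resize(cv2.imread("pics/scene_2.png")[160:240,180:270],None,fx=5,fy=5,interpolation=cv2.INTER_CUBIC)
b=cv2.resize(cv2.imread("pics/side_2.png")[130:210,280:350],None,fx=5,fy=5,interpolation=cv2.INTER_CUBIC)
cv2.imwrite("pics/m2.png",np.hstack([a,b]))
E
```

```text
2.75 [ 0.5003 -0.1268  0.129 ] 0.0556449876421775 [-0.3  0.7  0.7] [-0.   -0.01 -0.01]
[[ 9.674e-01  2.531e-01  5.000e-04]
 [ 2.531e-01 -9.674e-01 -1.000e-04]
 [ 4.000e-04  3.000e-04 -1.000e+00]]
err tool mm [-0.6  0.3 -0. ]
```

View pics/m2.png

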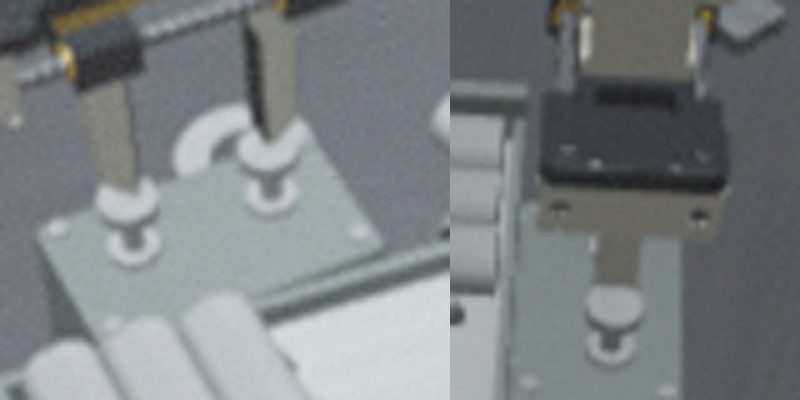

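View pics/wrist_2.png

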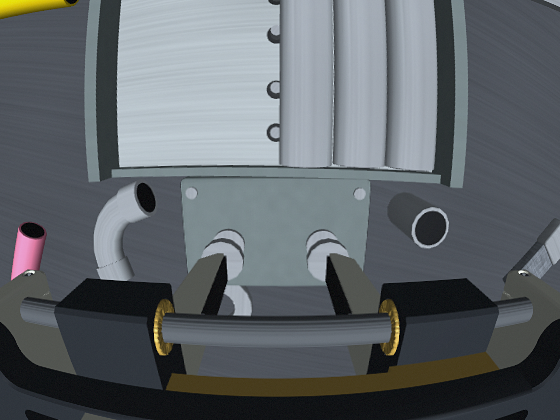

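Both tips (crop 125,190 and 270,140) stand over their caps. Now press down.

Request:
{"api": "step_arm", "payload": {
  "targets": [
    {"tx": 0,"ty": 0,"tz": 6,"ax": 0,"ay": 0,"az": 0,"grip": 102},
    {"tx": 0,"ty": 0,"tz": 6,"ax": 0,"ay": 0,"az": 0,"grip": 102},
    {"tx": 0,"ty": 0,"tz": 6,"ax": 0,"ay": 0,"az": 0,"grip": 102},
    {"tx": 0,"ty": 0,"tz": 5,"ax": 0,"ay": 0,"az": 0,"grip": 102},
    {"tx": 0,"ty": 0,"tz": 4,"ax": 0,"ay": 0,"az": 0,"grip": 102},
    {"tx": 0,"ty": 0,"tz": 0,"ax": 0,"ay": 0,"az": 0,"grip": 102},
    {"tx": 0,"ty": 0,"tz": 0,"ax": 0,"ay": 0,"az": 0,"grip": 102}
  ]
}}

```text
t: 3.6
tool_pos: [0.5007, -0.1269, 0.1024]
orientation: [3.115, 0.401, 0.002]
force: [-1.4, 0.4, 9.5]
opening: 0.056
```

```bash
python3 st.py 3 scene
```

```text
3.6 [ 0.5007 -0.1269  0.1024] 0.056034928989361396 [-1.4  0.4  9.5] [ 0.17  0.3  -0.02]
[[ 9.674e-01  2.531e-01  1.300e-03]
 [ 2.531e-01 -9.674e-01 -4.000e-04]
 [ 1.200e-03  7.000e-04 -1.000e+00]]
err tool mm [-1.   0.1 -0. ]
```

View pics/scene_3c.png

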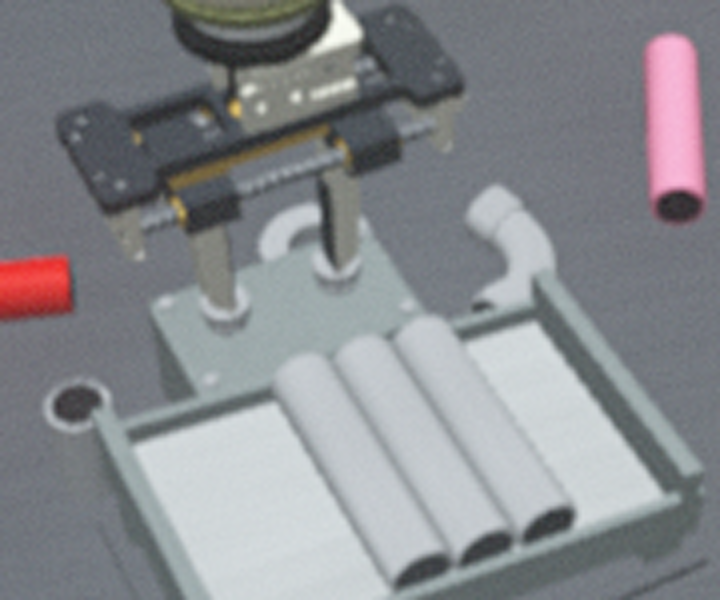

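The pipes are rolling. I'll press 1.5 mm more to reach the stop, then hold.

Request:
{"api": "step_arm", "payload": {
  "targets": [
    {"tx": 0,"ty": 0,"tz": 1,"ax": 0,"ay": 0,"az": 0,"grip": 102},
    {"tx": 0,"ty": 0,"tz": 0.5,"ax": 0,"ay": 0,"az": 0,"grip": 102},
    {"tx": 0,"ty": 0,"tz": 0,"ax": 0,"ay": 0,"az": 0,"grip": 102},
    {"tx": 0,"ty": 0,"tz": 0,"ax": 0,"ay": 0,"az": 0,"grip": 102}
  ]
}}

```text
t: 4.05
tool_pos: [0.5007, -0.1269, 0.1013]
orientation: [3.115, 0.401, 0.002]
force: [-2.0, 0.9, 12.4]
opening: 0.0555
```

Request:
{"api": "step_arm", "payload": {
  "targets": [
    {"tx": 0,"ty": 0,"tz": 1,"ax": 0,"ay": 0,"az": 0,"grip": 102},
    {"tx": 0,"ty": 0,"tz": 0,"ax": 0,"ay": 0,"az": 0,"grip": 102},
    {"tx": 0,"ty": 0,"tz": 0,"ax": 0,"ay": 0,"az": 0,"grip": 102},
    {"tx": 0,"ty": 0,"tz": 0,"ax": 0,"ay": 0,"az": 0,"grip": 102},
    {"tx": 0,"ty": 0,"tz": 0,"ax": 0,"ay": 0,"az": 0,"grip": 102},
    {"tx": 0,"ty": 0,"tz": 0,"ax": 0,"ay": 0,"az": 0,"grip": 102},
    {"tx": 0,"ty": 0,"tz": 0,"ax": 0,"ay": 0,"az": 0,"grip": 102},
    {"tx": 0,"ty": 0,"tz": 0,"ax": 0,"ay": 0,"az": 0,"grip": 102},
    {"tx": 0,"ty": 0,"tz": 0,"ax": 0,"ay": 0,"az": 0,"grip": 102},
    {"tx": 0,"ty": 0,"tz": 0,"ax": 0,"ay": 0,"az": 0,"grip": 102}
  ]
}}

```text
t: 5.05
tool_pos: [0.5008, -0.127, 0.1012]
orientation: [3.115, 0.401, 0.002]
force: [-7.4, 2.1, 20.2]
opening: 0.0556
```

```bash
python3 st.py 4 scene side; python3 st.py 5 scene side; python3 -c "
import cv2
for n in('scene','side'):
  a=cv2.imread(f'pics/{n}_4.png');b=cv2.imread(f'pics/{n}_5.png');print(cv2.absdiff(a,b).max(),cv2.absdiff(cv2.blur(a,(5,5)),cv2.blur(b,(5,5))).max())"
```

```text
5.05 [ 0.5008 -0.127   0.1012] 0.055553463341354414 [-7.4  2.1 20.2] [ 0.55  1.32 -0.06]
[[ 9.675e-01  2.531e-01  1.500e-03]
 [ 2.531e-01 -9.675e-01 -5.000e-04]
 [ 1.300e-03  9.000e-04 -1.000e+00]]
err tool mm [-1.   0.1 -0. ]
5.15 [ 0.5007 -0.1269  0.1012] 0.055542908251055116 [-7.2  2.1 20. ] [0.52 1.36 0.01]
[[ 9.674e-01  2.531e-01  1.400e-03]
 [ 2.531e-01 -9.674e-01 -5.000e-04]
 [ 1.200e-03  8.000e-04 -1.000e+00]]
err tool mm [-1.   0.1 -0. ]
33 6
20 3
```

View pics/scene_5c.png

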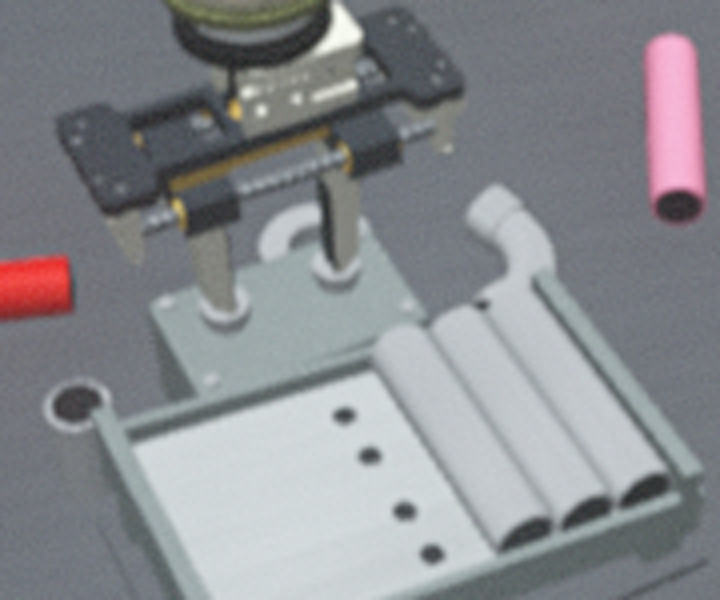

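View pics/side_5c.png

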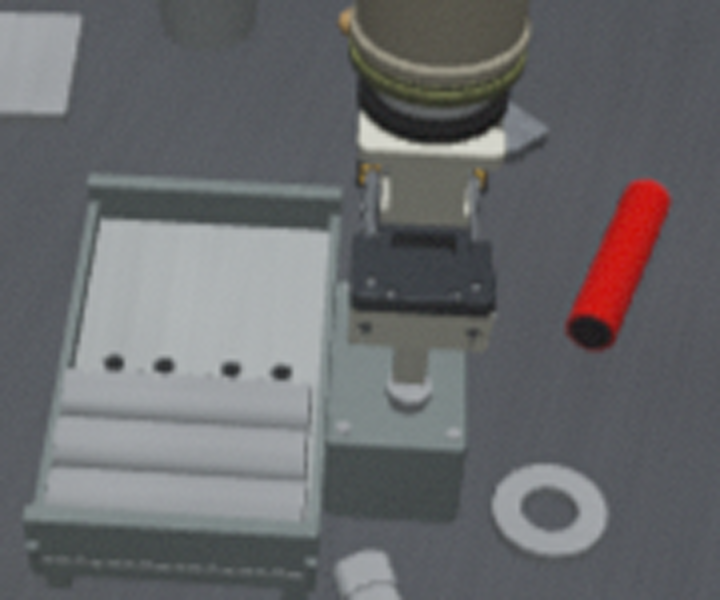

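All three pipes lie past the pins against the low end. Two frames 0.1 s apart don't differ beyond noise, and both plungers are on their stops: the force rose to 20 N with no further travel. Hold 0.8 s more, then rise straight up and clear.

Request:
{"api": "step_arm", "payload": {
  "targets": [
    {"tx": 0,"ty": 0,"tz": 0,"ax": 0,"ay": 0,"az": 0,"grip": 102},
    {"tx": 0,"ty": 0,"tz": 0,"ax": 0,"ay": 0,"az": 0,"grip": 102},
    {"tx": 0,"ty": 0,"tz": 0,"ax": 0,"ay": 0,"az": 0,"grip": 102},
    {"tx": 0,"ty": 0,"tz": 0,"ax": 0,"ay": 0,"az": 0,"grip": 102},
    {"tx": 0,"ty": 0,"tz": 0,"ax": 0,"ay": 0,"az": 0,"grip": 102},
    {"tx": 0,"ty": 0,"tz": 0,"ax": 0,"ay": 0,"az": 0,"grip": 102},
    {"tx": 0,"ty": 0,"tz": 0,"ax": 0,"ay": 0,"az": 0,"grip": 102},
    {"tx": 0,"ty": 0,"tz": 0,"ax": 0,"ay": 0,"az": 0,"grip": 102},
    {"tx": 0,"ty": 0,"tz": -6,"ax": 0,"ay": 0,"az": 0,"grip": 102},
    {"tx": 0,"ty": 0,"tz": -8,"ax": 0,"ay": 0,"az": 0,"grip": 102},
    {"tx": 0,"ty": 0,"tz": -10,"ax": 0,"ay": 0,"az": 0,"grip": 102},
    {"tx": 0,"ty": 0,"tz": -15,"ax": 0,"ay": 0,"az": 0,"grip": 102},
    {"tx": 0,"ty": 0,"tz": -25,"ax": 0,"ay": 0,"az": 0,"grip": 102},
    {"tx": 0,"ty": 0,"tz": -25,"ax": 0,"ay": 0,"az": 0,"grip": 102},
    {"tx": 0,"ty": 0,"tz": -25,"ax": 0,"ay": 0,"az": 0,"grip": 102},
    {"tx": 0,"ty": 0,"tz": -15,"ax": 0,"ay": 0,"az": 0,"grip": 102},
    {"tx": 0,"ty": 0,"tz": 0,"ax": 0,"ay": 0,"az": 0,"grip": 102},
    {"tx": 0,"ty": 0,"tz": 0,"ax": 0,"ay": 0,"az": 0,"grip": 102},
    {"tx": 0,"ty": 0,"tz": 0,"ax": 0,"ay": 0,"az": 0,"grip": 102}
  ]
}}

```text
t: 7.15
tool_pos: [0.4992, -0.1264, 0.2263]
orientation: [-3.115, -0.4, 0.004]
force: [0.1, -0.1, -0.7]
opening: 0.0557
```

```bash
python3 st.py 6 scene side wrist
```

```text
7.15 [ 0.4992 -0.1264  0.2263] 0.0556681575570106 [ 0.1 -0.1 -0.7] [ 0.02  0.03 -0.05]
[[ 0.9675  0.253  -0.0027]
 [ 0.253  -0.9675  0.001 ]
 [-0.0023 -0.0016 -1.    ]]
err tool mm [ 0.4  1.  -0. ]
```

View pics/scene_6c.png

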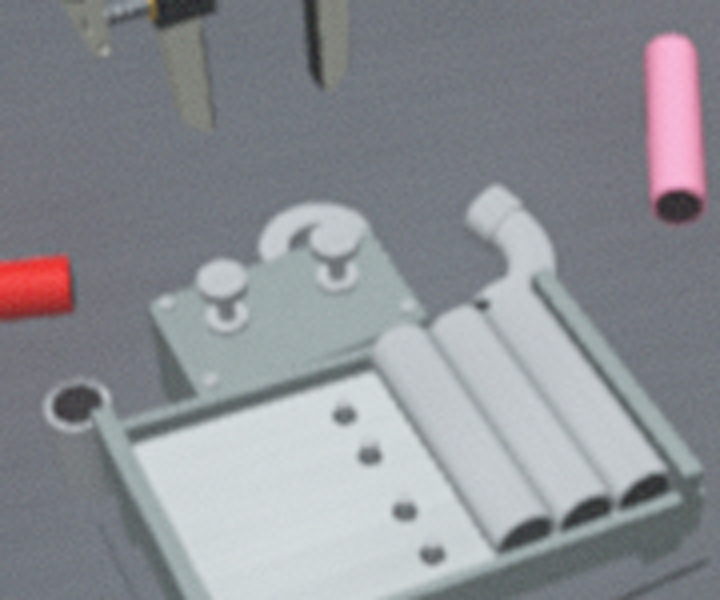

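View pics/wrist_6.png

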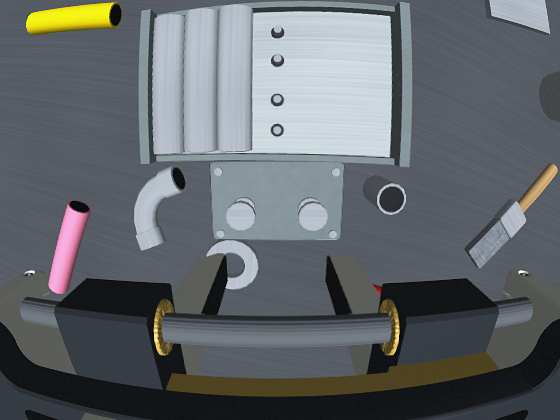

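Both caps and all four pins are back up. The pipes rest at the low end, the loose parts haven't moved, and the hand is about 107 mm above the caps. Handing in.

```bash
python3 -c "
from plant import robot
print(robot.close_job())"
```

```text
the job is handed in; nothing more can be done
None
```

I pressed both plungers down together, one fingertip on each cap, and held them until all three pipes lay still against the low end of the rack. I then let both come back up and lifted the hand straight clear. The job was handed in at about 7.3 s.

- **Plungers fully down:** the force rose to about 20 N with no further travel, so both were on their stops. The caps' positions from the two camera views were 64.5 mm apart, against the stated 64 mm.
- **Pipes:** before release, two frames 0.1 s apart showed no movement beyond image noise.
- **After release:** both caps and all four pins were up again. The stub, flange and elbow had not visibly moved, and the wrist force was back near zero.
- **Failed or disagreed:** my first move call was refused for missing keys, and nothing moved. Assuming 17.5 mm thick fingers was wrong, because the tips taper to about 8–10 mm. I corrected the opening from 47 to 56 mm before touching the caps. No other check disagreed.

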